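# Change the whetstone and put the stones away

## Task

First pull the sprung jaw of the blue stone holder out to its stop, where it stays by itself, then tip the grey bin fully forward. Put the used long stone from the holder and every short slip stone on the bench into the bin; once the used stone is out, lay the other long stone, the fresh one, flat and square on the holder's bed and push the jaw back in so that its spring clamps the stone end to end, with the bin still tipped out. Last, with all those stones in it, push the bin back fully home; leave the oil bottle, the wooden case and the brass tin where they stand.

Things in the scene. Friction and masses are not known exactly. Their poses are not given: they have to be found in the camera images.
- jaw (a joint): Sprung end jaw sliding along the blue holder, m: 0 bearing on the end of a 130 mm stone, -0.010 fully shut without stone, +0.040 out at its stop. The spring draws it shut with 10 N, fading to nothing near +0.028; beyond that it snaps out and holds itself at the stop with 7 N. Let go earlier it snaps shut. Pushed some 16 mm inward from the stop, it springs shut by itself
- jaw_knob (a point): Centre of the jaw's round black upright knob, 30 mm across, reaching from 13 mm below to 18 mm above this point, on a steel carriage whose top is 27 mm below this point. Axes as bed: pulling out moves it along -y. It stands 42 mm out (-y) from the jaw's stone face
- bed (a point): Centre of the stone's seat on the bed's top, 40 mm above the bench; fixed. y: along bed and seated stone, towards the fixed jaw; x: across; z up. The bed is a beam only 34 mm wide (a stone overhangs it) on a base plate 90 mm wide, 10 mm thick. Fixed jaw's face at y = +65 mm; sprung jaw's at -65 mm when jaw is 0, -105 mm at its stop; both 50 mm wide, 12 mm above the bed
- bin (a joint): Tilt-out bin, rad: 0 upright and fully home in its housing, 1.05 tipped forward on its stop. Its own weight holds it home when upright; empty, beyond about 0.8 it falls on outward by itself
- bin_hinge (a point): Middle of the bin's hinge line, low at the front of the bin's housing, 8 mm above the bench; fixed. y along the hinge, x into the housing (the bin's top tips towards -x), z up. The housing is 212 mm wide (y) and reaches from x = 0 to x = +116 mm; its roof begins 10 mm behind the hinge and is 131 mm above the bench
- bin_bar (a point): Middle of the round steel bar (14 mm thick, 120 mm long along the hinge direction) on the top edge of the bin's front panel, 150 mm from the hinge line: straight above it when home, its underside 20 mm above the roof, so that it can be hooked from behind; tipped out it is 130 mm in front of the hinge and 75 mm above it
- bin_in (a point): Middle of the bin's inner floor, turning with the bin; z towards its mouth. Inside 176 mm wide (y), 96 mm deep (x); front panel 142 mm tall (4 mm thick), back wall 45 mm. Tipped out, front panel and floor make a V-shaped trough, open upward in front of the housing; the back wall then reaches 120 mm above the bench just behind the hinge line
- used_c (a point): The used stone, at the start clamped in the holder: dark purple-brown whetstone block, all of one stone and colour, 130 x 45 x 20 mm (x its length, y its width, z up); this point is its centre
- fresh_c (a point): The fresh stone, the only long one lying on the bench: dark purple-brown whetstone block, all of one stone and colour, 130 x 45 x 20 mm (x its length, y its width, z up); this point is its centre
- slip0_c (a point): A small slip stone lying on the bench, same dark stone, 90 x 30 x 16 mm (x its length, y its width, z up); this point is its centre. Not in every start (None when absent)
- slip1_c (a point): A small slip stone lying on the bench, same dark stone, 90 x 30 x 16 mm (x its length, y its width, z up); this point is its centre. Not in every start (None when absent)
- slip2_c (a point): A small slip stone lying on the bench, same dark stone, 90 x 30 x 16 mm (x its length, y its width, z up); this point is its centre. Not in every start (None when absent)
- oil: Bystander: upright white-capped plastic oil bottle, 44 mm across, 130 mm tall; origin under its centre
- case: Bystander: closed dark wooden razor case, 160 x 60 x 28 mm; origin under its centre
- tin: Bystander: brass-coloured blade tin, 90 x 60 x 35 mm; origin under its centre
There are look-alikes about, which are no part of the job. What is shaped like the part that bears fresh_c but pink is not meant.

How it is judged:
By the outcome, as a careful person would: the job done as asked, in the order asked, and still so for the second after the job is handed in, with the robot touching nothing.
Of slip0, slip1, slip2 only 1 to 3 are there at a start; the rules pass over those that are not, and their reading is None.
At some moment in a run one of slip0, slip1, slip2 may be knocked a few centimetres aside while the robot is not near it.
Once in a run the grip may slacken for a moment while it holds something.
It also fails if it takes over 208 s, if anything falls off the work surface, if the arm or the gripper's body presses on something with over 40 N, if the wrist force passes 120 N, or if a joint passes its speed limit or range.

## Robot

A 7-joint arm with a two-finger parallel gripper is mounted at the origin on the work surface. World frame = base frame: x ahead of the robot, y to its left, z up, the work surface at z = 0. Lengths are in m, angles in rad, forces in N, time in s.
With the tool pointing down it reaches from about 0.4 to 0.9 m from the base axis. Payload 5.5 kg.
Tool frame: the origin (TCP) lies at the centre of the arm's flange, where the gripper is bolted on; the fingertips stand 173 mm ahead of it and the grasp point (between the pads) lies 155 mm ahead of it; z points along the fingers, y is the direction in which the jaws open and shut (so a half turn about z gives the same grasp; the last joint's range is limited). The gripper opens to 85 mm and grips with 20 to 120 N. Pads are 22 mm wide; open, the fingers measure 114 mm over their backs; the gripper's body (76 mm by 85 mm) begins 54 mm behind the grasp point. The pads swing forward as they close: fully open they stand 13 mm farther back than shut.
Start: joints at [1.604, 0.501, -0.427, 1.55, 0.221, 1.138, -0.21], TCP at [0.148, -0.633, 0.405] pointing down, gripper open.
Joint ranges: [-2.88, 2.88], [-0.31, 2.03], [-1.54, 1.56], [0.2, 2.42], [-1.41, 4.55], [0.19, 2.02], [-2.57, 2.57]. Speed limits (rad/s): [2.57, 2.57, 3.14, 3.14, 3.14, 3.14, 3.14].

## Interface

Orientations are given as a rotation vector (axis times angle).
In Python, from station import * gives the robot as it stands. Calls block until the motion is done:
- goto(position, orientation): joint-space move of the TCP to a pose.
- move_straight(position, frame=None, v=0.15, threshold=None): straight line of the TCP; frame=None keeps the orientation; v is the mean speed in m/s. With threshold (N) it stops when the force on the tool has changed by that much, and returns True; else False.
- goto_joints(angles): joint-space move.
- grip(opening, squeeze=None): finger opening in m; squeeze is the grip in N (None keeps the last); returns when the fingers have stopped.
- pause(seconds).
- ik(position, orientation): joint angles nearest the present ones, or None.
- grab_frame(name): name is "scene" or "top" or "wrist"; returns the picture (384x512x3 uint8, red, green, blue); there is no depth.
- camera_info(name): a dict with "fovy" (degrees; the focal length in pixels is half the picture's height over the tangent of half this angle, whatever the lens; pixels are square), "cx", "cy" (the principal point, pixels), "T" (4x4, takes a point from camera to world coordinates); the wrist camera has in their place "T_tool_cam" (4x4, takes a point from camera to tool coordinates, whose origin is the TCP and whose axes are the flange's). Camera axes: x right, y down, z forward; pixel columns grow to the right and rows downward; lengths in m; the calibration is good to about 2 mm. A picture is of the moment at which its call begins: read the wrist's pose just before it. camera_info takes no time and is no camera call.
A pose or a line that the arm cannot do raises MotionError and nothing moves.
- finish_job(): hands the job in, once; it reports no verdict.
Trained networks look in the newest picture that a camera, given by its name, has taken for a name from the list of things; names that differ only in an ending like _2 or _b are one class to them, and where a whole thing is asked for, a point or a joint stands for the part that bears it (a point fixed in the world has none). Each returns a list of dicts, best first, with "p" (0 to 1); they miss things now and then, are a little off and sometimes report something else, mostly with a low value. They report only what shows in the picture. A call takes as long as a camera call. They do not tell look-alikes from the thing itself.
- find_in(query, camera): "xyz" ([x, y, z] in m, in world coordinates, good to about 4 mm: the middle of the surface that is visible of it).
- spot_point(query, camera): "xyz" ([x, y, z] in m, in world coordinates, good to about 4 mm: a listed point, or the origin of a listed thing).
Readings, each from a call of its own:
- read_t(): time.
- read_joints(): joint angles.
- read_qvel(): joint speeds.
- read_joint_efforts(): joint torques, N m.
- read_tcp_pos(): TCP position.
- read_ee_rot(): TCP orientation.
- read_force(): force on the tool from outside, world axes, zero at the start.
- read_moment(): the same for the moment, N m.
- read_gripper_width(): finger opening in m.
Only numpy, scipy, OpenCV 4.12 (cv2) and the standard library are available. Lean on these libraries where they do the work, as an engineer would, in place of code of your own. Each camera call takes 0.05 s, during which the arm holds its last target. There are 200 camera calls.

## Working session

There is one attempt and no reset: what is moved stays moved. The work goes in short steps, each a Python script; the robot and the scene stay as the last script left them, time stands still between calls to the robot, and variables do not carry over. Pictures are saved under pics/ and viewed, about 12 in all and at most 16, crops included, and the job is handed in when it is done.

```bash
ls; mkdir -p pics
python3 - <<'E'
from station import *
import cv2,numpy as np
for c in ["scene","top"]:
    im=grab_frame(c); cv2.imwrite(f"pics/{c}0.png",im[:,:,::-1])
    i=camera_info(c); print(c,i["fovy"],i["cx"],i["cy"],np.round(i["T"],3).tolist())
    for q in ["jaw_knob","bed","bin_hinge","bin_bar","bin_in","used_c","fresh_c","slip0_c","oil","case","tin"]:
        try: print(q,[(np.round(d["xyz"],3).tolist(),round(d["p"],2)) for d in spot_point(q,c)])
        except Exception as e: print(q,e)
a=cv2.imread("pics/scene0.png");b=cv2.imread("pics/top0.png")
print(read_t(),read_ee_rot(),read_gripper_width()); print(np.round(camera_info("wrist")["T_tool_cam"],3).tolist(),camera_info("wrist")["fovy"])
E
```

```text
pics
scene 45.20210477602755 257.72399919825517 190.37929782413673 [[-0.488, 0.489, -0.723, 1.448], [0.873, 0.252, -0.418, 0.532], [-0.022, -0.835, -0.55, 0.829], [0.0, 0.0, 0.0, 1.0]]
jaw_knob [([0.419, -0.233, 0.007], 0.67), ([0.593, -0.255, 0.077], 0.48)]
bed [([0.61, -0.152, 0.041], 0.87)]
bin_hinge [([0.61, -0.147, 0.044], 0.55)]
bin_bar [([0.654, 0.172, 0.158], 0.62)]
bin_in []
used_c [([0.61, -0.15, 0.049], 0.72)]
fresh_c [([0.418, -0.236, 0.004], 0.97), ([0.582, -0.412, 0.008], 0.64)]
slip0_c [([0.448, 0.087, 0.007], 0.76)]
oil [([0.441, -0.465, 0.001], 0.77), ([0.428, 0.222, 0.009], 0.18)]
case [([0.467, 0.458, -0.004], 0.8)]
tin [([0.319, -0.414, 0.002], 0.96)]
top 54.48005872814383 247.84487937100357 189.75611708018332 [[-0.016, -0.994, 0.105, 0.404], [-1.0, 0.017, 0.006, 0.015], [-0.007, -0.105, -0.994, 1.279], [0.0, 0.0, 0.0, 1.0]]
jaw_knob [([0.594, -0.252, 0.076], 0.77)]
bed [([0.608, -0.149, 0.043], 0.71)]
bin_hinge [([0.654, 0.168, 0.013], 0.94)]
bin_bar [([0.657, 0.171, 0.161], 0.73)]
bin_in [([0.712, 0.162, 0.013], 0.9)]
used_c [([0.611, -0.149, 0.054], 0.55)]
fresh_c [([0.58, -0.417, 0.015], 0.59)]
slip0_c [([0.442, 0.089, 0.003], 0.63)]
oil [([0.591, -0.252, 0.077], 0.41), ([0.442, 0.093, 0.007], 0.27)]
case [([0.469, 0.456, 0.003], 0.57)]
tin [([0.315, -0.414, -0.002], 0.61)]
1.2 [-3.12085105e+00 -3.60208814e-01 -1.21301579e-05] 0.08542231516939813
[[-0.001, -0.96, -0.28, 0.071], [1.0, -0.001, -0.0, 0.0], [-0.0, -0.28, 0.96, 0.031], [0.0, 0.0, 0.0, 1.0]] 61.188734747515134
```

View pics/scene0.png

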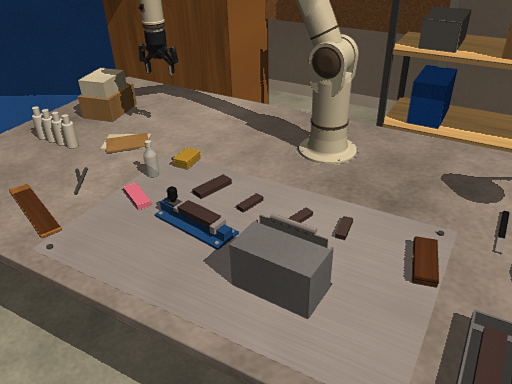

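View pics/top0.png

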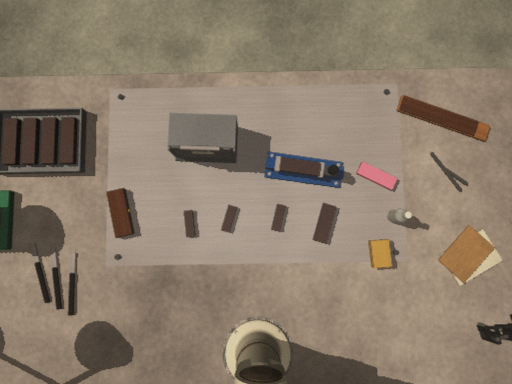

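Scene and top agree. The fresh stone is at top px (325,223), there are three slips at (190,223), (230,218) and (279,217), the pink decoy is at (377,176), the holder is at (304,169) and the bin is at (203,137). Next I segment the top view to get accurate poses.

```bash
cat > h.py <<'E'
from station import *
import cv2, numpy as np
from scipy.spatial.transform import Rotation as Ro
def cam(name):
    """K params and camera->world for the camera, now"""
    i=camera_info(name); f=192/np.tan(np.radians(i["fovy"])/2)
    if name=="wrist":
        T=np.eye(4); T[:3,:3]=Ro.from_rotvec(read_ee_rot()).as_matrix(); T[:3,3]=read_tcp_pos(); T=T@np.array(i["T_tool_cam"])
    else: T=np.array(i["T"])
    return f,i["cx"],i["cy"],T
def bp(c,px,z):
    f,cx,cy,T=c; px=np.atleast_2d(px).astype(float)
    d=np.c_[(px[:,0]-cx)/f,(px[:,1]-cy)/f,np.ones(len(px))]@T[:3,:3].T
    return T[:3,3]+d*((z-T[2,3])/d[:,2])[:,None]
def proj(c,P):
    f,cx,cy,T=c; q=(np.atleast_2d(P)-T[:3,3])@T[:3,:3]
    return np.c_[f*q[:,0]/q[:,2]+cx, f*q[:,1]/q[:,2]+cy]
def rects(c,mask,z,amin=100):
    """world rectangles (centre, long, short, yaw of long side) of mask blobs at height z"""
    out=[]
    for k in cv2.findContours(mask.astype(np.uint8),cv2.RETR_EXTERNAL,cv2.CHAIN_APPROX_NONE)[0]:
        if cv2.contourArea(k)<amin: continue
        w=bp(c,k[:,0],z)[:,:2]; (x,y),(a,b),t=cv2.minAreaRect((w*1000).astype(np.float32))
        if a<b: a,b,t=b,a,t+90
        out.append((x/1000,y/1000,a,b,(np.radians(t)+np.pi/2)%np.pi-np.pi/2, k[:,0].mean(0).round()))
    return out
def stones(name,z=0.013,amin=100):
    c=cam(name); im=grab_frame(name); h=cv2.cvtColor(im,cv2.COLOR_RGB2HSV)
    m=(h[...,2]<80)
    return rects(c,m,z,amin),im
def down(yaw,tilt=0):
    """tool down; tool x at yaw; jaws open along yaw-90deg. """
    return (Ro.from_euler('z',yaw)*Ro.from_euler('x',np.pi)).as_rotvec()
E
python3 - <<'E'
from h import *
r,im=stones("top")
h=cv2.cvtColor(im,cv2.COLOR_RGB2HSV)
for x in r:
    if 0.3<x[0]<0.8 and abs(x[1])<.6: print(np.round(x[:5],3),x[5])
for p in [(325,223),(279,217),(340,215),(300,167),(270,160),(120,210)]: print(p,im[p[1],p[0]],h[p[1],p[0]])
c=cam("top")
print("blue");
for x in rects(c,(h[...,0]>95)&(h[...,0]<125)&(h[...,1]>130),0.010,150): print(np.round(x[:5],3),x[5])
big=cv2.resize(im[90:190,150:360],None,fx=3.8,fy=3.8,interpolation=cv2.INTER_CUBIC); cv2.imwrite("pics/c1.png",big[:,:,::-1])
E
```

```text
[ 4.64000e-01  4.32000e-01  1.64244e+02  5.90550e+01 -1.05000e-01] [127. 217.]
[ 6.04000e-01 -1.97000e-01  2.23687e+02  6.30410e+01  1.40300e+00] [312. 170.]
[ 6.71000e-01  1.52000e-01  2.54275e+02  1.38860e+02 -1.19100e+00] [212. 150.]
(325, 223) [82 64 57] [ 8 78 82]
(279, 217) [82 64 58] [ 8 75 82]
(340, 215) [171 155 139] [ 15  48 171]
(300, 167) [75 57 51] [ 8 82 75]
(270, 160) [ 49  74 109] [108 140 109]
(120, 210) [97 57 40] [  9 150  97]
blue
[ 5.74000e-01 -1.55000e-01  2.34368e+02  2.33450e+01  1.37900e+00] [296. 178.]
```

View pics/c1.png

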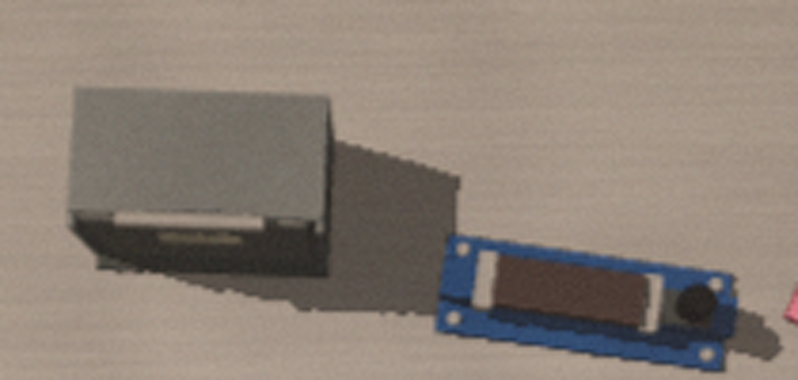

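```bash
cat >> h.py <<'E'
def stones(name,z=0.013,amin=100):
    c=cam(name); im=grab_frame(name); h=cv2.cvtColor(im,cv2.COLOR_RGB2HSV)
    m=((h[...,2]<110)&(h[...,1]>60)&(h[...,0]<16)).astype(np.uint8)
    m=cv2.morphologyEx(m,cv2.MORPH_OPEN,np.ones((3,3)))
    return [r for r in rects(c,m,z,amin)],im
E
python3 - <<'E'
from h import *
c=cam("top")
q=lambda p:np.array(p)/3.8+[150,90]
roof=bp(c,q([(75,88),(328,97),(327,220),(70,212)]),0.131); print("roof",np.round(roof,3))
us=bp(c,q([(497,257),(650,275),(643,325),(490,308)]),0.060); print("used",np.round(us,3),us.mean(0))
bar=bp(c,q([(115,217),(264,222)]),0.165);print("bar",bar)
for x in stones("top")[0]:
    if 0.3<x[0]<0.8 and abs(x[1])<.6: print(np.round(x[:5],3),x[5])
# wrist views
goto([0.55,-0.15,0.42],down(0)); 
r,im=stones("wrist",0.06,300); cv2.imwrite("pics/w1.png",im[:,:,::-1])
for x in r: print("w",np.round(x[:5],3),x[5])
for k in ["jaw_knob","bed","used_c"]: print(k,[(np.round(d["xyz"],3),round(d["p"],2)) for d in spot_point(k,"wrist")])
goto([0.55,0.15,0.48],down(0)); im=grab_frame("wrist"); cv2.imwrite("pics/w2.png",im[:,:,::-1])
for k in ["bin_bar","bin_hinge","bin_in"]: print(k,[(np.round(d["xyz"],3),round(d["p"],2)) for d in spot_point(k,"wrist")])
a=cv2.imread("pics/w1.png"); cv2.imwrite("pics/w12.png",cv2.resize(np.hstack([a,im[:,:,::-1]]),(800,300),interpolation=cv2.INTER_AREA))
E
```

```text
roof [[0.774 0.265 0.131]
 [0.762 0.054 0.131]
 [0.658 0.056 0.131]
 [0.668 0.268 0.131]]
used [[ 0.638 -0.089  0.06 ]
 [ 0.62  -0.222  0.06 ]
 [ 0.576 -0.214  0.06 ]
 [ 0.593 -0.082  0.06 ]] [ 0.60696753 -0.15168424  0.06      ]
bar [[0.65590252 0.22478417 0.165     ]
 [0.64972152 0.10541351 0.165     ]]
[ 0.427  0.222 86.653 29.32   0.102] [189. 223.]
[ 0.442  0.089 86.545 27.96  -0.316] [229. 218.]
[ 4.4300e-01 -7.9000e-02  8.7095e+01  2.7859e+01 -2.6800e-01] [278. 217.]
[  0.422  -0.235 128.623  46.982  -0.313] [324. 223.]
[  0.468   0.457 161.955  65.136   0.219] [120. 213.]
[  0.617  -0.156 132.585  44.697   1.399] [299. 166.]
w [ 4.6500e-01  5.9000e-02  7.9894e+01  2.8144e+01 -3.0900e-01] [ 73. 248.]
w [ 0.465 -0.087 78.533 25.514 -0.254] [205. 248.]
w [  0.445  -0.222 115.87   43.736  -0.307] [327. 262.]
w [  0.61   -0.149 128.543  43.281   1.405] [260. 113.]
jaw_knob [(array([ 0.596, -0.252,  0.081]), 0.81)]
bed []
used_c [(array([ 0.613, -0.152,  0.048]), 0.67)]
bin_bar [(array([0.66 , 0.167, 0.16 ]), 0.75)]
bin_hinge [(array([0.653, 0.17 , 0.011]), 0.66)]
bin_in []
```

View pics/w12.png

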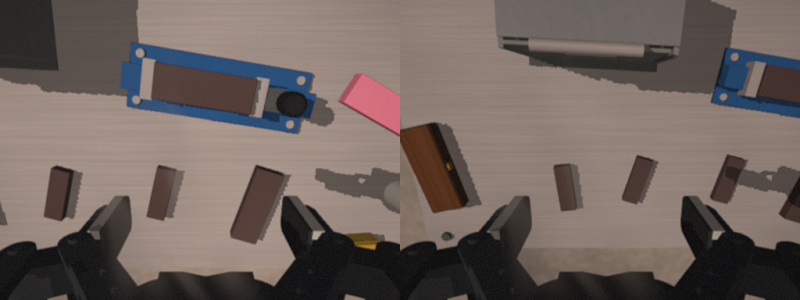

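```bash
cat >> h.py <<'E'
BED=np.array([0.610,-0.150]); BY=1.405; by=np.array([np.cos(BY),np.sin(BY)]); bx=np.array([np.sin(BY),-np.cos(BY)])
HIN=np.array([0.653,0.165,0.008]); HY=-0.045; hx=np.array([np.cos(HY),np.sin(HY),0]); hy=np.array([-np.sin(HY),np.cos(HY),0])
def P(xy,zg): return np.array([xy[0],xy[1],zg+0.155])
def best_yaw(xy,zg,yaw):
    """yaw or yaw+pi, whichever is nearer in joint space"""
    now=np.array(read_joints()); o=[]
    for y in (yaw,yaw+np.pi):
        q=ik(P(xy,zg),down(y))
        if q is not None: o.append((np.abs(np.array(q)-now).max(),y))
    return min(o)[1]
E
python3 - <<'E'
from h import *
k=BED-by*0.107
y=best_yaw(k,0.15,BY); print(y)
goto(P(k,0.15),down(y)); grip(0.07)
print(move_straight(P(k,0.082),threshold=15), read_tcp_pos())
grip(0.0,60); print("w",read_gripper_width(),read_force())
print(move_straight(P(k-by*0.020,0.082),v=0.06),read_force())
move_straight(P(k-by*0.038,0.082),v=0.06); print(read_force(),read_gripper_width())
grip(0.07); pause(0.3); move_straight(P(k-by*0.038,0.17))
goto([0.50,-0.2,0.45],down(0)); 
im=grab_frame("wrist"); cv2.imwrite("pics/w3.png",im[:,:,::-1]); print([(np.round(d["xyz"],3),round(d["p"],2)) for d in spot_point("jaw_knob","wrist")],read_t())
E
```

```text
4.546592653589793
False [ 0.5924616  -0.2559359   0.23727856]
w 0.02801287691127499 [-1.93357939  1.05960162  5.28400976]
False [-1.52624072  6.83601729  9.373597  ]
[ 0.29745641 -5.03089467  5.75177025] 0.028328315973298483
[(array([ 0.588, -0.29 ,  0.082]), 0.74)] 11.8917
```

View pics/w3.png

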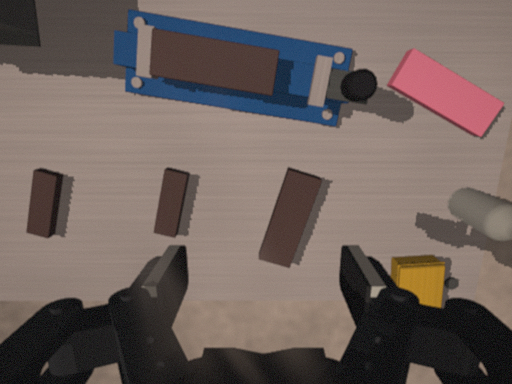

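Jaw is out at its stop: there is a clear gap between stone (end px 277,75) and jaw face (px 322,80). Next is the bin.

```bash
cat >> h.py <<'E'
def binpose(th,off=0.006,k=0.6,yaw=None,dx=0,dz=0):
    z=np.array([0,0,1.]); t=k*th
    bar=HIN+0.150*(-np.sin(th)*hx+np.cos(th)*z)+dx*hx+dz*z
    u=-np.sin(t)*hx+np.cos(t)*z
    R=Ro.from_rotvec(-t*hy)*Ro.from_rotvec(down(yaw))
    return bar+(0.155+off)*u, R.as_rotvec()
E
python3 - <<'E'
from h import *
for yaw in (HY+np.pi/2,HY-np.pi/2):
    for th in (0,0.3,0.6,0.9,1.05):
        q=ik(*binpose(th,yaw=yaw)); print(round(yaw,2),th,None if q is None else np.round(q,2))
E
```

```text
1.53 0 [-0.3   0.59  0.01  1.57 -0.01  0.98 -0.33]
1.53 0.3 [-0.38  0.45  0.04  1.85  0.08  0.68 -0.45]
1.53 0.6 [-0.43  0.36  0.    2.09  0.42  0.4  -0.84]
1.53 0.9 [-0.74  0.38  0.24  2.3   1.53  0.2  -2.07]
1.53 1.05 [ 0.17  0.6  -0.86  2.35  1.9   0.78 -2.28]
-1.62 0 [ 0.46  1.02 -1.31  1.54  1.    1.36  2.15]
-1.62 0.3 [ 0.53  0.88 -1.3   1.82  1.1   1.14  1.96]
-1.62 0.6 [-1.4   0.87  1.35  2.12 -1.24  0.76 -2.55]
-1.62 0.9 [-0.74  0.38  0.24  2.3   1.53  0.2   1.07]
-1.62 1.05 [ 0.17  0.6  -0.86  2.35  1.9   0.78  0.87]
```

```bash
sed -i 's/t=k\*th$/t=min(k*th,0.33)/' h.py
python3 - <<'E'
from h import *
Y=HY+np.pi/2; o=dict(off=0.012,yaw=Y)
print([None if ik(*binpose(t,**o)) is None else np.round(ik(*binpose(t,**o)),2)[[0,4,5,6]] for t in (0,.3,.6,.95)])
p,r=binpose(0,**o)
goto(p+[0,0,0.09],r); grip(0.045)
print(move_straight(p,threshold=12),read_tcp_pos()-p)
grip(0.026); print("w",read_gripper_width(),read_force())
for th in np.arange(0.08,0.97,0.08):
    p,r=binpose(th,dx=-0.003 if th>.3 else 0,**o); move_straight(p,r,v=0.08); print(round(th,2),np.round(read_force(),1),np.round(read_tcp_pos()-p,3))
im=grab_frame("top"); cv2.imwrite("pics/t2.png",cv2.resize(im[80:250,110:340],None,fx=3,fy=3)[:,:,::-1]); print(read_t())
E
```

```text
[array([-0.3 , -0.01,  0.99, -0.33]), array([-0.38,  0.08,  0.7 , -0.45]), array([-0.44,  0.33,  0.44, -0.75]), array([-0.42,  0.52,  0.35, -0.97])]
False [0.00048306 0.00014161 0.00084652]
w 0.026050890439516895 [-0.30004843 -0.31944535 -0.40690041]
0.08 [1.2 0.6 0. ] [-0.  0.  0.]
0.16 [1.3 0.  0.1] [0. 0. 0.]
0.24 [-0.  -0.2 -0.3] [ 0. -0.  0.]
0.32 [0.5 1.3 0.1] [0. 0. 0.]
0.4 [ 0.3  0.6 -0.2] [0. 0. 0.]
0.48 [-0.  -1.2 -0.7] [0. 0. 0.]
0.56 [-0.2 -0.6  0.7] [0. 0. 0.]
0.64 [ 0.  -0.2  0.4] [-0. -0. -0.]
0.72 [-0.1  0.2 -0.6] [-0.001 -0.    -0.001]
0.8 [ 0.1 -0.6  0. ] [-0.001 -0.    -0.001]
0.88 [0.2 0.1 0.4] [-0. -0. -0.]
0.96 [-0.9 -0.3  0.8] [-0. -0. -0.]
19.175
```

View pics/t2.png

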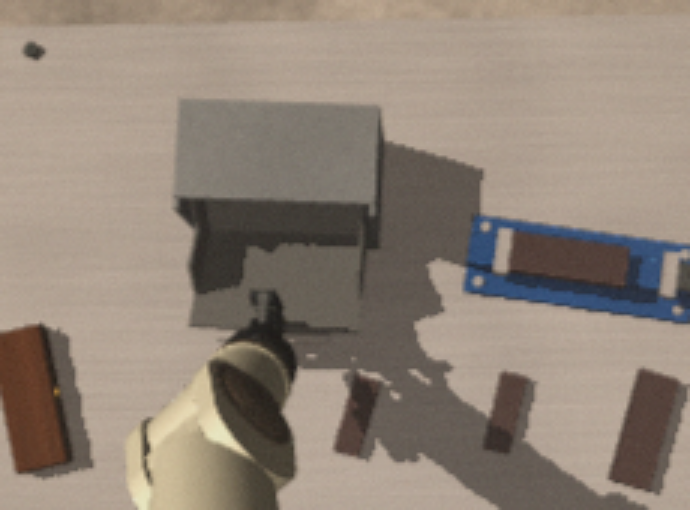

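```bash
cat >> h.py <<'E'
def pick(xy,yaw,zg,w,zup=0.24,sq=70):
    """grasp a stone of width w whose long side is at yaw"""
    y=best_yaw(xy,zg+0.1,yaw); goto(P(xy,zg+0.10),down(y)); grip(w+0.024)
    hit=move_straight(P(xy,zg),v=0.12,threshold=15)
    grip(0.0,sq); g=read_gripper_width(); move_straight(P(xy,zup),v=0.25); g2=read_gripper_width()
    print("pick",np.round(xy,3),"hit",hit,"w",round(g,4),round(g2,4),"t",round(read_t(),1)); return y,abs(g2-w)<0.006
def drop(w,dx=-0.052,zg=0.095,dy=0):
    xy=(HIN+dx*hx+dy*hy)[:2]; y=best_yaw(xy,0.24,HY+np.pi/2)
    goto(P(xy,0.24),down(y)); g=read_gripper_width(); move_straight(P(xy,zg),v=0.2,threshold=20); g2=read_gripper_width()
    grip(w+0.016); pause(0.2); move_straight(P(xy,0.24),v=0.3)
    print("drop w",round(g,4),round(g2,4),"t",round(read_t(),1))
E
python3 - <<'E'
from h import *
grip(0.05); p=read_tcp_pos(); move_straight(p+np.array([0,0,0.12]),v=0.25)
y,ok=pick(BED,BY,0.052,0.045)
print(y,ok,read_force())
if ok: drop(0.045)
goto(P(BED-by*.02,0.30)-np.array([0.07,0,0]),down(0))
r,im=stones("top"); cv2.imwrite("pics/t3.png",cv2.resize(im[80:250,110:340],None,fx=3,fy=3)[:,:,::-1])
for x in r:
    if 0.3<x[0]<0.8 and abs(x[1])<.6: print(np.round(x[:5],3),x[5])
E
```

```text
pick [ 0.61 -0.15] hit False w 0.0435 0.0438 t 24.0
1.405 True [ 0.64861038  0.35848577 -3.22132747]
drop w 0.044 0.0438 t 27.2
[ 0.427  0.222 86.813 29.848  0.113] [189. 223.]
[ 4.4200e-01  8.8000e-02  8.8921e+01  2.8459e+01 -2.8900e-01] [229. 218.]
[ 4.4300e-01 -7.9000e-02  8.6974e+01  2.9265e+01 -2.4400e-01] [278. 217.]
[  0.468   0.459 161.139  65.347   0.211] [120. 213.]
[  0.637   0.17  127.691  34.891   1.553] [205. 162.]
```

View pics/t3.png

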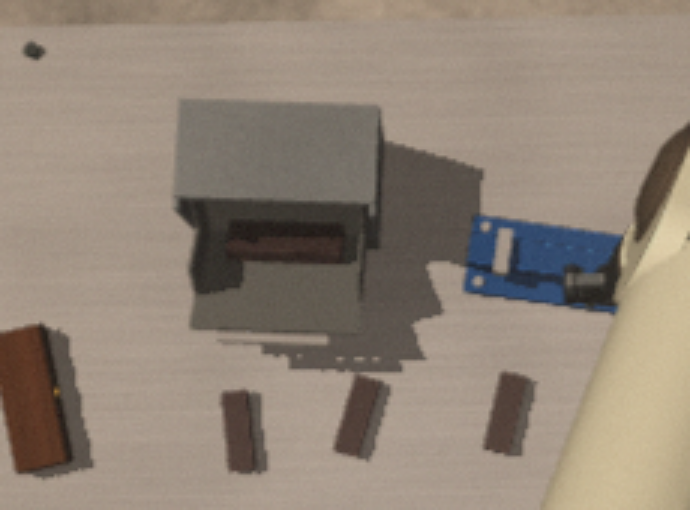

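```bash
cat > slip.py <<'E'
from h import *
import sys
def look():
    goto([0.52,-0.17,0.455],down(0)); r,im=stones("top")
    s=[x for x in r if 0.3<x[0]<0.55 and abs(x[1])<.5 and 75<x[2]<98 and 23<x[3]<36]
    print([np.round(x[:5],3).tolist() for x in s]); return s,im
for n in range(int(sys.argv[1])):
    s,im=look()
    if not s: break
    x=max(s,key=lambda x:x[1])
    y,ok=pick(np.array(x[:2]),x[4],0.021,0.030)
    if not ok: print("MISS"); grip(0.05); break
    drop(0.030)
    if abs(read_gripper_width()-0.046)>.004: print("odd width",read_gripper_width())
s,im=look(); cv2.imwrite(f"pics/s{int(read_t())}.png",cv2.resize(im[80:250,110:340],None,fx=3,fy=3)[:,:,::-1]); print(int(read_t()))
E
python3 slip.py 1
```

```text
[[0.427, 0.222, 87.144, 29.611, 0.107], [0.442, 0.089, 87.224, 27.684, -0.302], [0.443, -0.078, 87.829, 27.867, -0.27]]
pick [0.427 0.222] hit False w 0.0284 0.0279 t 33.1
drop w 0.0281 0.0285 t 36.6
[[0.441, 0.089, 87.22, 28.653, -0.302], [0.443, -0.079, 88.682, 28.623, -0.271]]
37
```

```bash
python3 slip.py 2; ls pics
```

```text
[[0.442, 0.088, 85.297, 28.177, -0.297], [0.443, -0.079, 86.984, 28.755, -0.254]]
pick [0.442 0.088] hit False w 0.0282 0.0278 t 42.1
drop w 0.0281 0.0283 t 45.7
[[0.443, -0.079, 88.441, 28.731, -0.237]]
pick [ 0.443 -0.079] hit False w 0.0283 0.0282 t 50.5
drop w 0.028 0.0281 t 53.5
[]
54
c1.png
s37.png
s54.png
scene0.png
t2.png
t3.png
top0.png
w1.png
w12.png
w2.png
w3.png
```

Run:
```python
from h import *
goto([0.50,0.05,0.45],down(0))
r,im=stones("top",0.018)
for x in r:
    if 0.3<x[0]<0.8 and abs(x[1])<.6: print("top",np.round(x[:5],3),x[5])
goto([0.36,-0.235,0.45],down(0))
r,w=stones("wrist",0.018,1500)
for x in r: print("w",np.round(x[:5],3),x[5])
goto([0.55,-0.15,0.42],down(0)); w2=grab_frame("wrist")
cv2.imwrite("pics/f1.png",np.hstack([cv2.resize(im[90:220,140:320],(400,289)),cv2.resize(w,(385,289))])[:,:,::-1])
cv2.imwrite("pics/w4.png",w2[:,:,::-1])
```

```text
top [ 0.447 -0.242 73.542 45.429 -0.305] [327. 215.]
top [  0.468   0.456 160.916  64.879   0.219] [120. 213.]
top [ 6.2400e-01  2.0700e-01  8.0006e+01  5.1532e+01 -3.0000e-03] [193. 167.]
w [  0.421  -0.233 129.112  44.059  -0.307] [263. 109.]
```

View pics/f1.png

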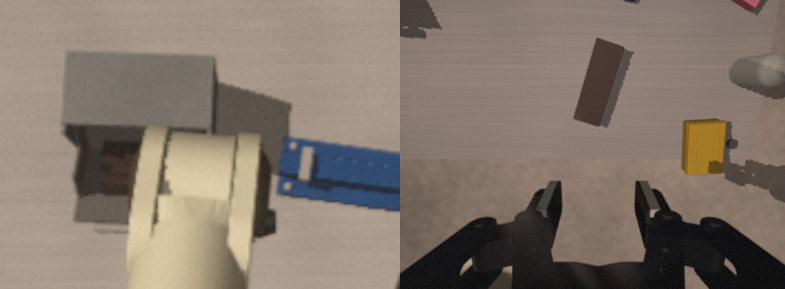

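View pics/w4.png

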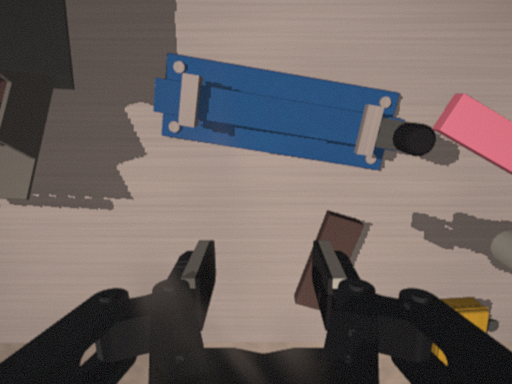

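Run:
```python
from h import *
f,cx,cy,T=cam("wrist"); c=(f,cx,cy,T)
e=bp(c,[(197,101),(365,130),(356,130)],0.052)[:,:2]-BED; print("jaw faces in bed frame (y,x) mm",np.c_[e@by,e@bx]*1000)
y,ok=pick(np.array([0.421,-0.234]),-0.307,0.0225,0.045)
print(ok)
if ok:
    t=BED-by*0.007; y=best_yaw(t,0.2,BY); goto(P(t,0.16),down(y)); print("w",read_gripper_width())
    print(move_straight(P(t,0.085),v=0.15,threshold=15),read_gripper_width())
    print(move_straight(P(t,0.0595),v=0.04,threshold=6),read_tcp_pos()[2]-.155,read_force(),read_gripper_width())
    grip(0.058); pause(.2); move_straight(P(t,0.2),v=.25)
goto([0.55,-0.15,0.42],down(0)); r,im=stones("wrist",0.06,1500)
for x in r: print(np.round(x[:5],3),x[5], (np.array(x[:2])-BED)@by,(np.array(x[:2])-BED)@bx)
cv2.imwrite("pics/w5.png",im[:,:,::-1]); print(read_t())
```

```text
jaw faces in bed frame (y,x) mm [[  65.2832272     0.89273832]
 [-107.35280376    0.43367114]
 [ -98.25963924   -1.0605492 ]]
pick [ 0.421 -0.234] hit False w 0.0434 0.0433 t 61.5
True
w 0.04340053237527117
False 0.043292316677921466
True 0.06367203720661066 [-1.27290152  1.49882692  6.17118933] 0.043033118339090966
[  0.609  -0.156 128.066  43.19    1.404] [268. 114.] -0.0065044980407394015 -0.0004185800277844396
66.4667
```

View pics/w5.png

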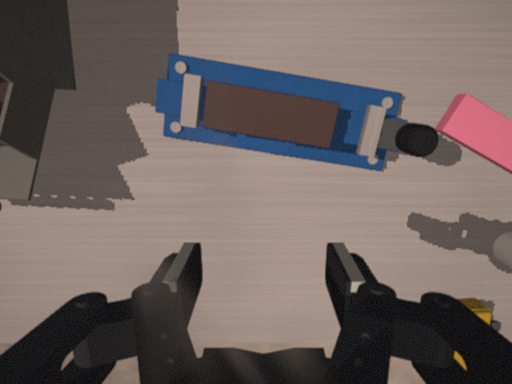

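Fresh stone lies square on the bed (px 268,114), about 6 mm short of the fixed jaw. Next I guide the jaw in.

Run:
```python
from h import *
k=BED-by*0.147; y=best_yaw(k,0.15,BY)
goto(P(k,0.15),down(y)); grip(0.07); print(move_straight(P(k,0.082),threshold=15))
grip(0.0,60); print("w",read_gripper_width())
print(move_straight(P(BED-by*0.116,0.082),v=0.06),read_force())
print(move_straight(P(BED-by*0.108,0.082),v=0.03,threshold=25),read_force())
grip(0.07); pause(.3); move_straight(P(BED-by*0.108,0.2),v=.25)
goto([0.55,-0.15,0.42],down(0)); r,im=stones("wrist",0.06,1500)
for x in r: print(np.round(x[:5],3),x[5], (np.array(x[:2])-BED)@by,(np.array(x[:2])-BED)@bx)
print([(np.round(d["xyz"],3),round(d["p"],2)) for d in spot_point("jaw_knob","wrist")], BED-by*.107)
top=grab_frame("top")
cv2.imwrite("pics/w6.png",np.hstack([cv2.resize(im,(400,300)),cv2.resize(top[80:230,120:320],(400,300))])[:,:,::-1]); print(read_t())
```

```text
False
w 0.02836848010555711
False [-1.61980677  8.8621457  13.33482049]
False [-0.20928257  1.59852244  9.3610266 ]
[  0.609  -0.149 128.51   43.351   1.404] [260. 113.] 0.0009434235458027042 -0.0007041131938131525
[(array([ 0.595, -0.253,  0.08 ]), 0.63)] [ 0.59234096 -0.25553274]
72.775
```

View pics/w6.png

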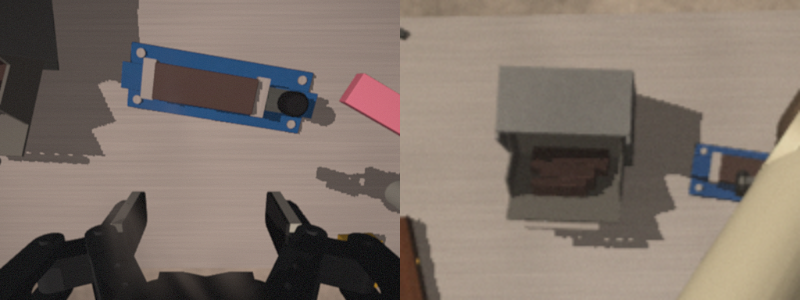

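Run:
```python
from h import *
Y=HY+np.pi/2; o=dict(off=0.011,yaw=Y)
p,r=binpose(1.05,**o)
goto(p+[0,0,0.12],r); grip(0.045)
print(move_straight(p,v=0.1,threshold=12),np.round(read_tcp_pos()-p,3))
grip(0.0,70); print("w",read_gripper_width(),read_force())
for th in np.arange(0.97,-0.001,-0.0746):
    p,r=binpose(max(th,0),**o); move_straight(p,r,v=0.06); w=read_gripper_width(); print(round(th,2),np.round(read_force(),1),round(w,4))
    if w<0.009 or np.linalg.norm(read_force())>50: print("STOP"); break
im=grab_frame("scene"); cv2.imwrite("pics/b1.png",im[:,:,::-1]); print(read_t())
```

```text
False [0. 0. 0.]
w 0.012858603225360796 [-5.98662002 -1.35632588 13.5560674 ]
0.97 [-4.9  0.6  8.1] 0.0112
0.9 [-4.4  1.4  4.3] 0.011
0.82 [-9.   2.   5.6] 0.0112
0.75 [-8.6  2.7  2. ] 0.011
0.67 [-17.5   0.8  13.8] 0.011
0.6 [-15.1   2.   17.7] 0.0108
0.52 [-7.1  1.4 11.1] 0.0108
0.45 [-6.8  0.6 11.6] 0.0109
0.37 [-7.6  1.3 11.9] 0.0109
0.3 [-0.9 -0.5  5.4] 0.0111
0.22 [-3.2 -1.2  7.7] 0.0109
0.15 [-2.  -1.7  9. ] 0.0107
0.07 [1.8 4.5 4.2] 0.011
0.0 [ 0.4 -6.9  5. ] 0.011
81.825
```

View pics/b1.png

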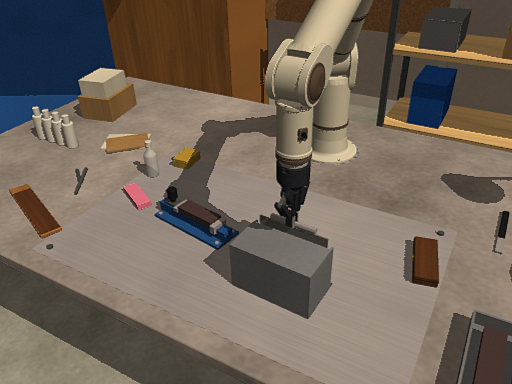

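Bin is up. I'll push gently for the last bit with closed fingers from the front, then check that it is home.

Run:
```python
from h import *
Y=HY+np.pi/2; o=dict(yaw=Y)
move_straight(read_tcp_pos()+6e-3*hx,v=0.03,threshold=10)
grip(0.05); p=read_tcp_pos(); move_straight(p+np.array([0,0,0.06]),v=.15)
p,r=binpose(0,off=0.008,dx=-0.045,**o); goto(p+[0,0,.06],r); grip(0.0); move_straight(p,v=.15)
hit=move_straight(p+0.035*hx,v=0.04,threshold=15); e=read_tcp_pos(); print(hit,(e-p)@hx,read_force())
move_straight(e-0.03*hx,v=.1); move_straight(e-0.03*hx+[0,0,.12],v=.25)
goto([0.52,0.15,0.48],down(0)); im=grab_frame("wrist")
for cn in ("wrist",): print([(np.round(d["xyz"],3),round(d["p"],2)) for d in spot_point("bin_bar",cn)])
goto([0.40,-0.35,0.45],down(0)); r,t=stones("top",.018)
print("bar top",[(np.round(d["xyz"],3),round(d["p"],2)) for d in spot_point("bin_bar","top")])
for x in r:
    if 0.3<x[0]<0.8 and abs(x[1])<.6: print(np.round(x[:5],3),x[5])
for q in ("oil","case","tin","jaw_knob","used_c"): 
    print(q,[(np.round(d["xyz"],3),round(d["p"],2)) for d in spot_point(q,"top")]) 
cv2.imwrite("pics/b2.png",np.hstack([cv2.resize(im,(400,300)),cv2.resize(t[90:240,150:350],(400,300),interpolation=cv2.INTER_CUBIC)])[:,:,::-1]); print(read_t())
```

```text
True 0.027710259134965363 [-1.79145106 -0.00971909  2.23440106]
[(array([0.657, 0.169, 0.157]), 0.72)]
bar top [(array([0.655, 0.168, 0.158]), 0.84)]
[  0.468   0.456 160.547  65.782   0.229] [120. 213.]
[  0.614  -0.155 131.89   43.734   1.419] [299. 166.]
oil [(array([ 0.442, -0.464, -0.   ]), 0.51)]
case [(array([ 0.469,  0.454, -0.   ]), 0.7)]
tin [(array([ 0.316, -0.415, -0.002]), 0.85)]
jaw_knob [(array([ 0.596, -0.253,  0.079]), 0.69)]
used_c []
89.85
```

View pics/b2.png

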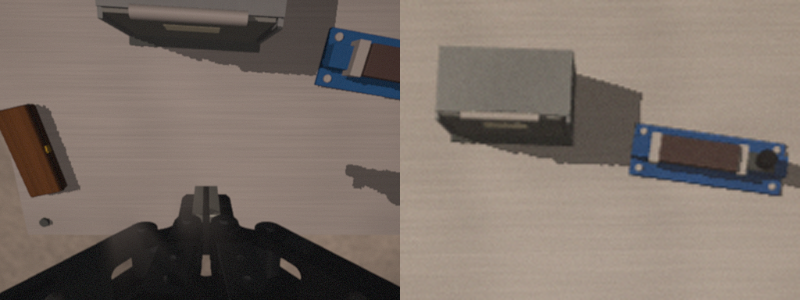

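Run:
```python
from h import *
pause(0.5)
a=cv2.imread("pics/top0.png")[:,:,::-1].astype(int); b=grab_frame("top").astype(int)
d=np.abs(a-b).max(2)[105:170,160:245]; print("bin diff: mean",d.mean(),"n>25",(d>25).sum())
d=np.abs(a-b).max(2)[145:195,260:350]; print("holder diff: mean",d.mean(),"n>25",(d>25).sum())
a=cv2.imread("pics/w2.png")[:,:,::-1]; goto([0.55,0.15,0.48],down(0)); b=grab_frame("wrist")
s,_=cv2.phaseCorrelate(np.float32(cv2.cvtColor(a,7)[45:85,120:370]),np.float32(cv2.cvtColor(b,7)[45:85,120:370])); d=np.abs(a.astype(int)-b).max(2)[0:95,120:370]; print(s,d.mean(),(d>25).sum())
```

```text
bin diff: mean 3.413031674208145 n>25 0
holder diff: mean 3.508 n>25 5
(0.527462848107703, -0.009265702145142996) 4.557684210526316 37
```

```bash
python3 -c "
from station import *
print(read_t()); finish_job()"
```

```text
92.3417
the job is handed in; nothing more can be done
```

The job is done and was handed in at 92 s of the 208 s allowed.

- **What I did:** I pulled the jaw out to its stop and tipped the bin fully forward. The used stone and all three slip stones went into the bin. I then laid the fresh stone on the bed and guided the jaw shut on it, with the bin still tipped. Last, I swung the bin back up and pressed it home.
- **Bin:** At the end the top view of the bin matched the starting picture, with no pixels changed beyond noise. No stones were left on the bench.
- **Fresh stone:** It sat within about 1 mm of the bed centre and square to it. The jaw knob was back at its starting position, and the top view of the holder matched the start apart from 5 pixels.
- **Bystanders:** The oil bottle, wooden case and brass tin read within about 5 mm of where they started, which is about the network's own error.
- **Checks:** None failed. A slip being knocked aside or the grip slackening was never seen. The wrist picture of the bin differed slightly from the start (about half a pixel, 37 pixels changed), which I took as noise.

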